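# Swap the check weight for a paint bottle on the spring balance

## Task

The brass check weight has been left on the spring balance: first stand it upright in its blue dish. Then take the purple paint bottle out of the sloping rack and stand it gently upright in the middle of the balance pan, its foot inside the ring marked there, and let go so that it can be weighed. Never press the sprung pan down to its stop, and leave the pink bottle in the rack where it is.

Things in the scene. Friction and masses are not known exactly. Their poses are not given: they have to be found in the camera images.
- weight_mid (a point): Middle (half-way up, on the axis) of the brass check weight, 400 g: a round body 42 mm in diameter and 46 mm high, then a neck and a 26 mm knob; 80 mm high in all, so this point is 40 mm above its foot. Its z axis points from foot to knob. Loose; it stands at first in the middle of the balance pan.
- dish_centre (a point): Centre of the cork-covered floor of the weight's blue round dish (fixed to the bench): 92 mm across outside, rim 12 mm high above the bench and 7 mm above this floor, floor 78 mm across, floor 5 mm above the bench.
- pan_centre (a point): Centre of the floor of the balance's round steel pan, 150 mm across, with a 4 mm high rim above its floor; it sinks with the pan. A dark ring 75 mm across is marked round this centre. Unloaded, the floor is 93 mm above the bench. The balance below is a grey housing 170 x 190 mm, 62 mm high, fixed to the bench, with a dial on its front.
- pan (a joint): How far the balance pan has sunk, in m: 0 empty (upper stop), grows as the pan is loaded, lower stop at 0.026. The spring gives 1 mm for each 0.3 N beyond the first 0.55 N; the pan stays level. The check weight sinks it about 11 mm, the bottle 6 to 11 mm.
- purple_mid (a point): Middle (half-way up, on the axis) of the purple paint bottle with a white cap: round body 52 mm across up to 112 mm above its foot, then a 34 mm cap and nozzle to 146 mm; this point is 73 mm above the foot. 0.26 to 0.38 kg. Its z axis points from foot to cap. Loose; starts in one bay of the rack, leaning 35 degrees from vertical, cap towards the robot.
- pink_mid (a point): The same point of the pink paint bottle with a black cap, of the same size, which starts in the other bay of the rack and must stay there.
- rack: Fixed plywood rack, two bays 105 mm apart along its y; origin on the bench midway between them. Bottles lean 35 degrees from its z to its -x, each foot on a sloping seat centred at (60, +-52.5, 44) mm; a board under the robot-side flank reaches 74 mm up along the bottle, cheeks 28 mm either side of its axis reach 45 mm. Above that the flanks are free; a bottle comes out along its axis.
Things that resemble listed ones, but are neither listed nor needed, are in the scene too. Leave any green or orange look-alike of the part that bears weight_mid alone.

How it is judged (in metres and radians):
On the way, in this order (a step that is already met when the one before it is completed fails the run):
1. the check weight stands upright in its dish and the pan has come up empty (horizontal distance between weight_mid and dish_centre below 0.022 m and angle between weight_mid's own z axis and vertical below 0.12 rad and z of weight_mid in the frame of dish_centre between 0.034 and 0.046 m and value of joint pan below 0.002 m), for 0.2 s.
2. the purple bottle stands upright on the pan inside the ring and the pan carries its weight (horizontal distance between purple_mid and pan_centre below 0.012 m and angle between purple_mid's own z axis and vertical below 0.1 rad and z of purple_mid in the frame of pan_centre between 0.067 and 0.079 m and value of joint pan between 0.004 and 0.018 m), for 0.2 s.
At the end, for the whole second after the job is handed in: Weight upright (7 degrees) in its dish, within 22 mm of its centre; purple bottle upright (6 degrees) on the pan floor, its axis within 12 mm of the pan centre; the pan sunk 4 to 18 mm under it and at rest; pink bottle within 20 mm of its start (all of step 2 and horizontal distance between weight_mid and dish_centre below 0.022 m and angle between weight_mid's own z axis and vertical below 0.12 rad and z of weight_mid in the frame of dish_centre between 0.034 and 0.046 m and velocity of joint pan between -0.01 and 0.01 m/s and distance of pink_mid from where it was at the start of the episode below 0.02 m); the robot touches nothing.
It fails at once if the pan is pressed down to its stop (sunk more than 24.5 mm) (value of joint pan above 0.0245 m).
It fails at once if the pink bottle is moved more than 20 mm (distance of pink_mid from where it was at the start of the episode above 0.02 m).
It fails at once if the purple bottle is knocked over (angle between purple_mid's own z axis and vertical above 1.2 rad).
It also fails if it takes over 61 s, if anything falls off the work surface, if the arm or the gripper's body presses on something with over 40 N, if the wrist force passes 120 N, or if a joint passes its speed limit or range.

## Robot

A 6-joint arm with a two-finger parallel gripper is mounted at the origin on a cart in front of the work surface, level with it; the furniture and walls round the work are solid. World frame = base frame: x ahead of the robot, y to its left, z up, the work surface at z = 0. Lengths are in mm, angles in rad, forces in N, time in s.
With the tool pointing down it reaches from about 250 to 800 mm from the base axis. Payload 3.9 kg.
Tool frame: the origin (TCP) lies between the finger pads; the fingertips stand 19 mm ahead of it and the grasp point (between the pads) is the TCP; z points along the fingers, y is the line along which they close (so a half turn about z gives the same grasp; the last joint's range is limited). The gripper opens to 85 mm and grips with 20 to 120 N. Pads are 22 mm wide; open, the fingers measure 114 mm over their backs; the gripper's body (76 mm by 85 mm) begins 54 mm behind the grasp point. The pads swing forward as they close: fully open they stand 13 mm farther back than shut.
Start: joints at [1.111, 0.26, -0.138, 1.173, 0, 1.571], TCP at [232.973, 470.467, 250.304] pointing down, gripper open.
Joint ranges: [-2.78, 2.78], [-0.83, 1.72], [-1.28, 1.37], [-1.9, 2.12], [-1.57, 1.48], [-3.14, 3.14]. Speed limits (rad/s): [2.57, 2.57, 3.14, 3.14, 3.14, 3.14].

## Interface

Orientations are given as a rotation vector (axis times angle).
In Python, from cell import readout, optics, r gives the robot as it stands. The module is installed in compiled form; this text tells all that it offers.
- The arm moves only by the tool apply_moves, never from a script. Its argument "deltas" is a list of rows, each a list of 3 entries, a list of its own where there are three numbers: the finger opening in m, from 0 to 0.0854, then the shift along the tool's x, y, z in m, then the turn about the tool's z in rad. A call has 1 to 8 rows; each row is the pose to reach, as a shift and turn from the pose commanded when the call began, along the tool's axes at that moment; what a row does not reach only later rows make up. A row lasts 1/12 s, in which the tool goes at most 41.7 mm and 7.16 degrees, less where a joint would pass 70% of its speed; a pose out of reach is approached as far as the arm can. A call with a gripper value outside its range is refused whole. The fingers move at their own pace and stop on an object; "newtons" is the grip in N (left out, the last holds). Time passes only in rows, so rows that repeat a pose let the fingers close. It gives the time, the measured TCP pose, the force, the opening and the grip force at its end, in the units of the state.
- readout.get_state(): the state, without advancing time (a new reading comes with each control period).
- optics.read_camera(name): name is "side" or "top"; returns the picture (420x560x3 uint8, red, green, blue); there is no depth.
- optics.get_calibration(name): a dict with "intrinsics" (3x3 intrinsics, pixels), "R" (3x3) and "t" (3): a world point X has camera coordinates R X + t. Camera axes: x right, y down, z forward; pixel columns grow to the right and rows downward; lengths in mm; the calibration is good to about 2 mm. A picture is of the moment at which its call begins. get_calibration takes no time and is no camera call.
- r.finish_job(): hands the job in; it is judged then, once.
The state is a dict: "clock": time; "q": joint angles; "joint_velocities": joint speeds; "tau": joint torques, N m; "position": TCP position; "tool_rot": TCP orientation; "wrist_force": force on the tool from outside, world axes, zero at the start; "wrist_torque": the same for the moment, N m; "grip_width": finger opening in mm; "grasp_force": force on a finger pad.
Only numpy, scipy, OpenCV 4.12 (cv2) and the standard library are available. Lean on these libraries where they do the work, as an engineer would, in place of code of your own. Each camera call takes 0.05 s, during which the arm holds its last target. There are 200 camera calls.

## Working session

There is one attempt and no reset: what is moved stays moved. The work goes in short steps, Python scripts to look and compute and a tool call to move; the robot and the scene stay as the last step left them, time stands still between calls to the robot, and variables do not carry over. Pictures are saved under pics/ and viewed, at most 10 in all, crops included, and the job is handed in when it is done.

Besides the shell and the picture viewer there is one more tool, called as name(argument=value, ...), one argument or row to a line, values as JSON. apply_moves: Moves the arm, as the interface text tells. Its arguments: {"type":"object","properties":{"deltas":{"type":"array"},"newtons":{"type":"number"}},"required":["deltas"]}

```bash
mkdir -p pics; python3 - <<'E'
from cell import readout, optics, r
import cv2, numpy as np
s=readout.get_state(); print({k:np.round(v,3).tolist() for k,v in s.items()})
for n in("side","top"):
    im=optics.read_camera(n); cv2.imwrite(f"pics/{n}0.png",im[:,:,::-1]); c=optics.get_calibration(n)
    print(n,np.round(c["intrinsics"],1).tolist(),np.round(c["R"],4).tolist(),np.round(c["t"],1).tolist(), "cam",np.round(-c["R"].T@c["t"]))
E
```

```text
{'clock': 0.0, 'q': [1.111, 0.261, -0.139, 1.173, -0.0, 1.571], 'joint_velocities': [0.001, 0.002, -0.001, -0.002, 0.001, -0.001], 'tau': [-0.002, -40.568, 25.392, 0.019, -0.0, -0.0], 'position': [232.702, 469.898, 249.471], 'tool_rot': [-0.716, -3.059, 0.003], 'wrist_force': [-0.397, -0.577, -0.333], 'wrist_torque': [-0.041, -0.005, 0.016], 'grasp_force': 0.0, 'grip_width': 85.479}
side [[531.9, 0.0, 292.0], [0.0, 531.9, 206.4], [0.0, 0.0, 1.0]] [[-0.9654, -0.2605, -0.0098], [-0.1483, 0.5795, -0.8013], [0.2144, -0.7722, -0.5981]] [549.7, 160.0, 1501.7] cam [ 232. 1210. 1032.]
top [[495.3, 0.0, 282.1], [0.0, 495.3, 213.2], [0.0, 0.0, 1.0]] [[0.0017, -1.0, -0.0049], [-0.9963, -0.0012, -0.0856], [0.0855, 0.005, -0.9963]] [31.0, 564.7, 1246.0] cam [ 456.   26. 1290.]
```

View pics/side0.png

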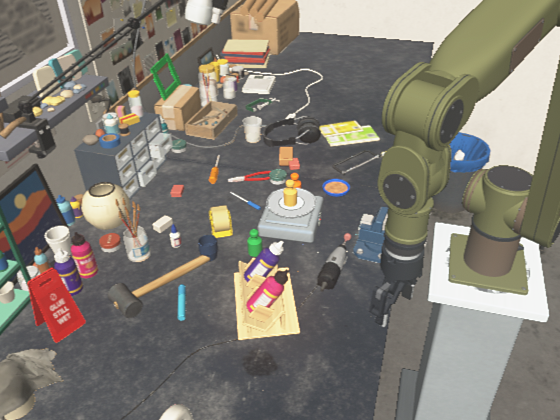

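View pics/top0.png

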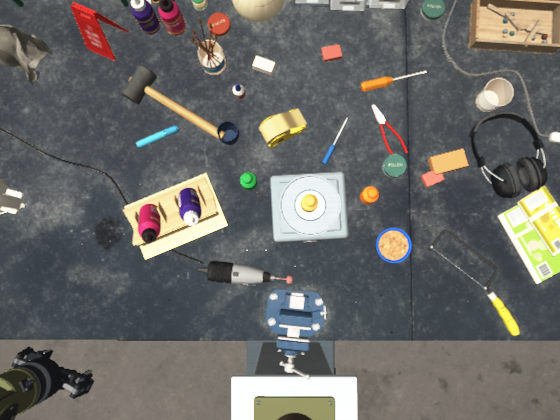

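The side view shows the balance with the brass weight at about (291,195), the dish at (337,187), and the rack with the purple bottle at (265,262) and the pink one at (268,292).

In the top view:
- **Weight candidates:** brass/yellow at (309,203) on the pan, green at (248,180) and orange at (370,195). The brass one fits because it stands in the middle of the pan.
- **Bottle candidates:** purple/white cap at (188,205) in the rack, pink at (149,222) in the rack, and another purple one at (145,15) off in the background. The one in the rack is meant.

I'll measure these and confirm with a crop.

```bash
cat > h.py <<'E'
import numpy as np, cv2
from cell import readout, optics
C={n:optics.get_calibration(n) for n in("side","top")}
def ray(n,p):
    c=C[n];R=np.array(c["R"]);t=np.array(c["t"]).ravel()
    d=R.T@np.linalg.inv(c["intrinsics"])@np.array([p[0],p[1],1.]);return -R.T@t,d/np.linalg.norm(d)
def onz(n,p,z):
    o,d=ray(n,p);return o+d*(z-o[2])/d[2]
def tri(ps,pt):
    A=0;b=0
    for n,p in(("side",ps),("top",pt)):
        o,d=ray(n,p);M=np.eye(3)-np.outer(d,d);A=A+M;b=b+M@o
    return np.linalg.solve(A,b)
def proj(n,X):
    c=C[n];x=np.array(c["intrinsics"])@(np.array(c["R"])@X+np.array(c["t"]).ravel());return x[:2]/x[2]
def mask(im,lo,hi,box):
    h=cv2.cvtColor(im,cv2.COLOR_RGB2HSV);m=cv2.inRange(h,lo,hi);k=np.zeros_like(m);x0,y0,x1,y1=box;k[y0:y1,x0:x1]=255
    return m&k
def big(m):
    cs,_=cv2.findContours(m,cv2.RETR_EXTERNAL,cv2.CHAIN_APPROX_NONE);return max(cs,key=cv2.contourArea)
def cam(n,name=None):
    im=optics.read_camera(n)
    if name: cv2.imwrite(f"pics/{name}.png",im[:,:,::-1])
    return im
E
python3 - <<'E'
from h import *
T=cv2.imread("pics/top0.png")[:,:,::-1].copy();S=cv2.imread("pics/side0.png")[:,:,::-1].copy()
def crop(im,x0,y0,w,h): return cv2.resize(im[y0:y0+h,x0:x0+w],(800,300),interpolation=cv2.INTER_CUBIC)
cv2.imwrite("pics/crop.png",np.vstack([crop(T,110,160,304,114),crop(S,210,170,400*150//200,int(300*150/400))])[:,:,::-1])
d=big(mask(T,(95,120,60),(125,255,255),(365,220,420,270)));e=cv2.fitEllipse(d);print("dish",e,onz("top",e[0],10))
w=big(mask(T,(15,150,120),(35,255,255),(290,185,330,225)));e=cv2.fitEllipse(w);print("weight",e,cv2.boundingRect(w))
for n,im,box in(("top",T,(165,170,215,235)),("side",S,(235,225,300,300))):
    m=big(mask(im,(120,80,20),(145,255,255),box));print(n,"purple",cv2.minAreaRect(m),cv2.contourArea(m))
    m=big(mask(im,(20,25,150),(35,150,255),(115,165,235,265) if n=="top" else (225,250,310,345)));b=cv2.boxPoints(cv2.minAreaRect(m));print("rack",b.tolist())
g=big(mask(T,(85,5,110),(125,70,255),(260,165,360,250)));e=cv2.minAreaRect(g);print("housing",e,onz("top",e[0],62))
E
```

```text
dish ((393.3072204589844, 244.81639099121094), (35.21228790283203, 35.71760177612305), 122.49117279052734) [ 484.56890099 -254.77856884   10.        ]
weight ((308.06243896484375, 200.39479064941406), (11.45323657989502, 16.076059341430664), 94.89458465576172) (309, 195, 9, 12)
top purple ((188.815673828125, 202.43344116210938), (29.327150344848633, 20.44721794128418), 83.2901611328125) 323.5
rack [[117.47663879394531, 207.97308349609375], [205.7619171142578, 171.36700439453125], [228.0172576904297, 225.0416259765625], [139.7319793701172, 261.647705078125]]
side purple ((259.7500305175781, 265.7500305175781), (17.677669525146484, 38.18376159667969), 45.0) 262.5
rack [[229.40243530273438, 260.6219482421875], [290.5365905761719, 253.82928466796875], [299.2926940917969, 332.6341552734375], [238.15853881835938, 339.42681884765625]]
housing ((305.981689453125, 206.9296112060547), (68.37417602539062, 80.92513275146484), 86.72950744628906) [577.25139099 -27.81168244  62.        ]
```

View pics/crop.png

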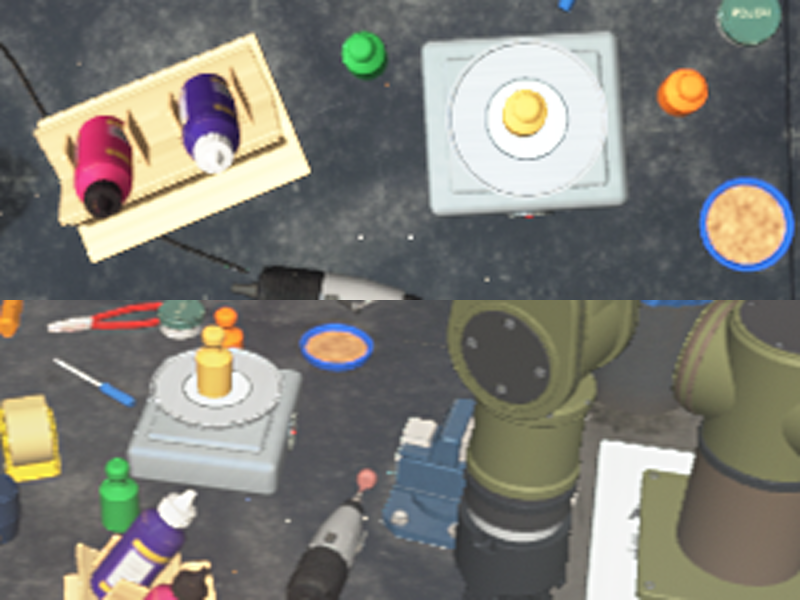

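The crop confirms the brass weight in the middle of the pan (top image about 310,202), with the ring centre at about (310,204.8). The purple bottle with the white cap is in the right-hand bay, cap at about (191,218) in top and (277,248) in side. The green and orange look-alikes stand elsewhere on the bench.

```bash
python3 - <<'E'
from h import *
T=cv2.imread("pics/top0.png")[:,:,::-1].copy();S=cv2.imread("pics/side0.png")[:,:,::-1].copy()
print("pan",onz("top",(310.2,204.8),82.5),"knob tri",tri((210+212/2.667,170+39/2.679),(309.9,199.5)),"knob top",onz("top",(309.9,199.5),150))
for p in [(93,262),(310,170),(255,34)]: print("rack corner",onz("top",(110+p[0]/2.632,160+p[1]/2.632),8).round(1))
c=[]
for n,im,box in(("top",T,(178,205,205,232)),("side",S,(262,232,292,262))):
    m=big(mask(im,(0,0,150),(180,70,255),box));M=cv2.moments(m);p=(M["m10"]/M["m00"],M["m01"]/M["m00"]);c.append(p);print(n,p,cv2.contourArea(m),cv2.boundingRect(m))
X=tri(c[1],c[0]);print("cap",X,proj("top",X)-c[0],proj("side",X)-c[1])
# body centre line in top: purple mask rows, plane through camera
m=mask(T,(115,70,20),(150,255,255),(165,170,215,235))
for y in range(188,214,4):
    x=np.where(m[y])[0]; print(y,x.min(),x.max(),(x.min()+x.max())/2) if len(x) else None
for yaw in(22,24):
    y=np.radians(yaw);a=np.array([-np.sin(.611)*np.cos(y),-np.sin(.611)*np.sin(y),np.cos(.611)])
    for s in(0,60,97,112,146): 
        Q=X+(s-124)*a;print(yaw,s,Q.round(1),proj("top",Q).round(1),proj("side",Q).round(1))
E
```

```text
pan [580.48085681 -37.26465157  82.5       ] knob tri [585.30055734 -33.38497473 147.66810451] knob top [585.85225048 -33.09990978 150.        ]
rack corner [445.7 384.6   8. ]
rack corner [536.3 172.8   8. ]
rack corner [671.7 229.    8. ]
top (192.42203389830507, 221.9372881355932) 295.0 (178, 210, 27, 22)
side (278.3618721461187, 234.648401826484) 146.0 (262, 232, 30, 8)
cap [535.44894816 233.38328103 180.93293001] [-0.40408759 -1.82565072] [1.67307618 0.17494865]
188 186 190 188.0
192 180 191 185.5
196 180 195 187.5
200 181 198 189.5
204 182 198 190.0
208 180 199 189.5
212 180 200 190.0
22 0 [601.4 260.   79.4] [189.3 196.3] [253.7 267.2]
22 60 [569.5 247.1 128.5] [190.6 207.3] [266.2 251.9]
22 97 [549.8 239.2 158.8] [191.4 214.6] [274.1 242.1]
22 112 [541.8 236.  171.1] [191.7 217.6] [277.4 238.1]
22 146 [523.7 228.7 199. ] [192.5 224.8] [284.9 228.8]
24 0 [600.4 262.3  79.4] [188.4 196.7] [253.8 267.9]
24 60 [569.  248.3 128.5] [190.1 207.5] [266.2 252.2]
24 97 [549.6 239.7 158.8] [191.2 214.6] [274.1 242.2]
24 112 [541.7 236.2 171.1] [191.6 217.7] [277.4 238.1]
24 146 [523.9 228.2 199. ] [192.7 224.7] [284.9 228.7]
```

```bash
cat >> h.py <<'E'
from scipy.spatial.transform import Rotation as Ro
def rel(P):
    s=readout.get_state();R=Ro.from_rotvec(s["tool_rot"]).as_matrix()
    return (R.T@(np.array(P)-s["position"])).round(1), np.degrees(np.arctan2(R[1,1],R[0,1])).round(1)
E
python3 - <<'E'
from h import *
T=cv2.imread("pics/top0.png")[:,:,::-1].copy()
R=Ro.from_rotvec(readout.get_state()["tool_rot"]).as_matrix();print(R.round(3))
print("pan tri",tri((290.6,202.8),(310.2,204.8)))
X=tri((276.7,248.4),(190.9,218.1));print("cap tri",X,proj("top",X),proj("side",X))
print("cap onz",onz("top",(190.9,218.1),145.6),onz("side",(276.7,248.4),145.6))
d=np.array([np.cos(.401),np.sin(.401)]);print("lat", np.cross(d,X[:2]-np.array([511.5,230.4])))
print(rel([585,-34,250]))
E
```

```text
[[-0.896  0.444 -0.001]
 [ 0.444  0.896 -0.002]
 [ 0.    -0.002 -1.   ]]
pan tri [581.87575945 -37.2600135   78.66937512]
cap tri [542.60223489 243.15900922 142.75824705] [190.92469173 218.21405631] [276.59342398 248.38790686]
cap onz [542.65285929 242.68176449 145.6       ] [541.33758316 246.22696163 145.6       ]
lat -0.3935705036674797
(array([-5.394e+02, -2.953e+02,  1.000e-01]), np.float64(63.7))<stdin>:7: DeprecationWarning: Arrays of 2-dimensional vectors are deprecated. Use arrays of 3-dimensional vectors instead. (deprecated in NumPy 2.0)
```

apply_moves(
  deltas=[
    [0.0854,[-0.035,-0.019,0],0.07],
    [0.0854,[-0.07,-0.038,0],0.14],
    [0.0854,[-0.105,-0.057,0],0.21],
    [0.0854,[-0.14,-0.077,0],0.28],
    [0.0854,[-0.175,-0.096,0],0.35],
    [0.0854,[-0.21,-0.115,0],0.42],
    [0.0854,[-0.245,-0.134,0],0.49],
    [0.0854,[-0.28,-0.153,0],0.56],
  ],
  newtons=40,
)

```text
clock: 0.77
position: [416.4, 207.2, 250.1]
tool_rot: [-1.538, -2.739, 0.001]
wrist_force: [1.6, 0.4, -0.1]
grip_width: 85.2
grasp_force: 0.0
```

```bash
python3 -c "
from h import *
print(readout.get_state()['q'],rel([584,-35,230]))"
```

```text
[ 4.61680696e-01  1.58228750e-01 -2.72155641e-01  1.14089443e+00
  6.41101044e-05  1.48473890e+00] (array([-294. ,   16.9,   20.1]), np.float64(31.4))
```

apply_moves(
  deltas=[
    [0.0854,[-0.039,0.002,0.0],0.07],
    [0.0854,[-0.078,0.004,0.0],0.14],
    [0.0854,[-0.117,0.006,0.0],0.21],
    [0.0854,[-0.156,0.008,0.0],0.28],
    [0.0854,[-0.195,0.011,0.005],0.35],
    [0.0854,[-0.234,0.013,0.01],0.42],
    [0.0854,[-0.265,0.015,0.015],0.49],
    [0.0854,[-0.286,0.016,0.02],0.52],
  ],
)

```text
clock: 1.43
position: [580.8, -29.1, 229.4]
tool_rot: [2.192, 2.249, -0.001]
wrist_force: [1.0, 0.9, 0.2]
grip_width: 85.3
grasp_force: 0.0
```

apply_moves(
  deltas=[
    [0.0854,[0,0,0],0],
    [0.0854,[0,0,0],0],
  ],
)

```text
clock: 1.6
position: [579.1, -27.1, 229.1]
tool_rot: [-2.187, -2.252, 0.002]
wrist_force: [-0.3, -0.6, 0.0]
grip_width: 85.6
grasp_force: 0.0
```

```bash
python3 -c "
from h import *
a=cam('top');b=cam('side')
f=lambda i,x,y:cv2.resize(i[y:y+120,x:x+160],(400,300),interpolation=cv2.INTER_CUBIC)
cv2.imwrite('pics/c1.png',np.hstack([f(a,230,145),f(b,210,120)])[:,:,::-1])
print(readout.get_state()['q'],rel([584,-35,230]),rel([581,-37,230]))"
```

```text
[-4.46316093e-02  3.62719788e-01 -4.19245423e-02  1.16759669e+00
  4.38043497e-04  1.49456055e+00] (array([-9.5,  5.1, -0. ]), np.float64(1.8)) (array([-11.4,   2. ,  -0. ]), np.float64(1.8))
```

View pics/c1.png

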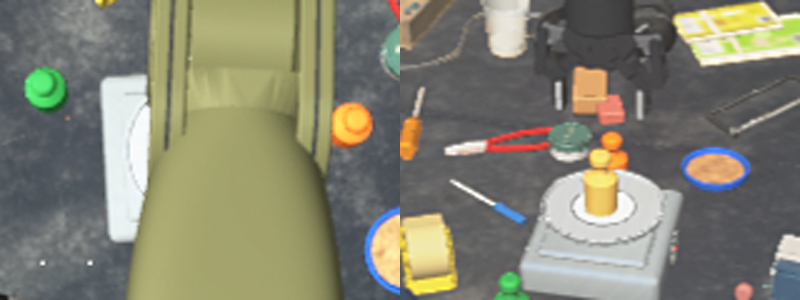

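The crops show the gripper above the pan, open and centred over the brass weight in x, with its fingertips at side px of about (274,158) and (306,161). It needs a shift of about 8 mm in −y. Correcting and descending.

apply_moves(
  deltas=[
    [0.0854,[-0.009,0.004,0.01],0.03],
    [0.0854,[-0.009,0.004,0.04],0.03],
    [0.0854,[-0.009,0.004,0.07],0.03],
    [0.0854,[-0.009,0.004,0.095],0.03],
    [0.0854,[-0.009,0.004,0.112],0.03],
    [0.0854,[-0.009,0.004,0.112],0.03],
  ],
)

```text
clock: 2.2
position: [580.0, -34.4, 114.0]
tool_rot: [-2.216, -2.219, 0.009]
wrist_force: [-1.1, -1.0, -0.7]
grip_width: 85.6
grasp_force: 0.0
```

apply_moves(
  deltas=[
    [0.05,[0,0,0],0],
    [0.05,[0,0,0],0],
    [0.03,[0,0,0],0],
    [0.03,[0,0,0],0],
    [0.03,[0,0,0],0],
    [0.03,[0,0,0],0],
  ],
)

```text
clock: 2.7
position: [584.4, -35.1, 119.3]
tool_rot: [2.219, 2.221, 0.002]
wrist_force: [-0.2, 0.4, 1.2]
grip_width: 40.5
grasp_force: 43.6
```

apply_moves(
  deltas=[
    [0.03,[0,0,-0.01],0],
    [0.03,[0,0,-0.03],0],
    [0.03,[0,0,-0.055],0],
    [0.03,[-0.025,-0.01,-0.07],0],
    [0.03,[-0.06,-0.026,-0.07],0],
    [0.03,[-0.095,-0.042,-0.07],0],
    [0.03,[-0.13,-0.058,-0.07],0],
    [0.03,[-0.165,-0.074,-0.07],0],
  ],
)

```text
clock: 3.37
position: [508.4, -201.2, 188.5]
tool_rot: [-2.219, -2.223, 0.001]
wrist_force: [1.6, 0.1, -4.3]
grip_width: 40.6
grasp_force: 43.2
```

apply_moves(
  deltas=[
    [0.03,[-0.025,-0.012,0],0],
    [0.03,[-0.045,-0.022,0],0],
    [0.03,[-0.055,-0.026,0],0],
    [0.03,[-0.055,-0.026,0],0],
    [0.03,[-0.055,-0.026,0],0],
  ],
)

```text
clock: 3.78
position: [483.7, -255.1, 188.3]
tool_rot: [-2.221, -2.221, -0.001]
wrist_force: [0.6, 1.3, -4.7]
grip_width: 40.6
grasp_force: 43.2
```

```bash
python3 -c "
from h import *
a=cam('top');b=cam('side')
f=lambda i,x,y:cv2.resize(i[y:y+120,x:x+160],(400,300),interpolation=cv2.INTER_CUBIC)
cv2.imwrite('pics/c2.png',np.hstack([f(a,310,175),f(b,250,110)])[:,:,::-1])
P=readout.get_state()['position']
print(readout.get_state()['q'],rel([484.5,-254.8,60]));print([proj('side',np.array(P)+[0,0,z]) for z in(46,0,-36)])
d=big(mask(b,(95,120,60),(125,255,255),(310,165,365,205)));e=cv2.fitEllipse(d);print('dish',e,onz('side',e[0],11))
for n,im,bx in(('side',b,(300,120,370,190)),):
  w=big(mask(im,(15,140,120),(32,255,255),bx));print(cv2.boundingRect(w),cv2.minAreaRect(w))
"
```

```text
[-4.83797626e-01  3.30510549e-01 -2.03286272e-01  1.03750687e+00
  7.91898793e-04  1.08491742e+00] (array([ -0.8,   0.3, 128.2]), np.float64(0.1))
[array([338.74637066, 127.44742132]), array([338.12588929, 140.34088377]), array([337.65421739, 150.14211888])]
dish ((335.70782470703125, 187.1717071533203), (16.880178451538086, 26.937963485717773), 93.30535125732422) [ 483.88640413 -249.04816276   11.        ]
(332, 127, 12, 28) ((337.5, 140.5), (27.0, 11.0), 90.0)
```

View pics/c2.png

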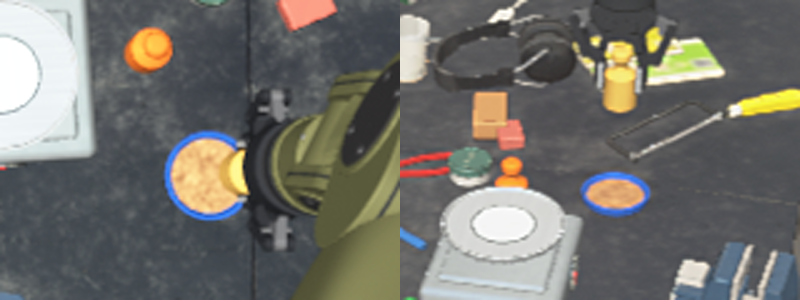

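The weight hangs upright in the grip at side px (337,140), above the dish at (336,187). Lowering it.

apply_moves(
  deltas=[
    [0.03,[0.001,0,0.03],0],
    [0.03,[0.001,0,0.06],0],
    [0.03,[0.001,0,0.09],0],
    [0.03,[0.001,0,0.115],0],
    [0.03,[0.001,0,0.13],0],
    [0.03,[0.001,0,0.138],0],
    [0.03,[0.001,0,0.142],0],
    [0.03,[0.001,0,0.142],0],
  ],
)

```text
clock: 4.55
position: [484.2, -253.4, 46.0]
tool_rot: [-2.218, -2.224, 0.0]
wrist_force: [-0.7, -0.3, -3.1]
grip_width: 40.4
grasp_force: 43.1
```

apply_moves(
  deltas=[
    [0.03,[0,0,0.001],0],
    [0.03,[0,0,0.002],0],
  ],
)

```text
clock: 4.72
position: [485.2, -254.6, 45.6]
tool_rot: [2.218, 2.221, 0.001]
wrist_force: [-0.4, -0.1, -4.0]
grip_width: 40.4
grasp_force: 43.2
```

apply_moves(
  deltas=[
    [0.03,[0,0,0.001],0],
    [0.03,[0,0,0.002],0],
  ],
)

```text
clock: 4.88
position: [485.0, -254.7, 44.4]
tool_rot: [2.218, 2.22, 0.002]
wrist_force: [-3.3, 0.6, 16.2]
grip_width: 40.4
grasp_force: 45.2
```

apply_moves(
  deltas=[
    [0.03,[0,0,-0.001],0],
    [0.06,[0,0,-0.001],0],
    [0.08,[0,0,-0.001],0],
    [0.08,[0,0,-0.001],0],
    [0.08,[0,0,-0.02],0],
    [0.08,[0,0,-0.05],0],
    [0.08,[0,0,-0.085],0],
    [0.08,[0,0,-0.12],0],
  ],
)

```text
clock: 5.55
position: [483.3, -253.9, 163.2]
tool_rot: [-2.219, -2.221, 0.001]
wrist_force: [1.3, -0.3, -0.1]
grip_width: 79.9
grasp_force: 0.0
```

```bash
python3 -c "
from h import *
a=cam('top');b=cam('side','s3')
w=big(mask(b,(15,140,120),(32,255,255),(315,140,360,200)));print(cv2.boundingRect(w))
for z in(84,45,5): print(proj('side',np.array([484.5,-253,z])))
print(readout.get_state()['q'],rel([530,239,260]),rel([584,-35,200]))
n=np.radians(23);a=np.array([-np.sin(.611)*np.cos(n),-np.sin(.611)*np.sin(n),np.cos(.611)])
X=np.array([542.5,243.5,144.]);print('grip97',X-27*a,'foot',X-124*a)"
```

```text
(330, 167, 13, 25)
[336.63533365 168.23054796]
[336.16219192 178.10287495]
[335.689672   187.96222772]
[-4.83761180e-01  3.42477379e-01 -2.40266311e-01  9.76160696e-01
  7.67187067e-06  1.08612608e+00] (array([494.7,  43.6, -93.8]), np.float64(0.1)) (array([221. ,  96.8, -31.8]), np.float64(0.1))
grip97 [556.7582006  249.55224708 121.884982  ] foot [607.98210645 271.2955051   42.43473216]
```

apply_moves(
  deltas=[
    [0.08,[0.031,0.005,-0.011],-0.123],
    [0.08,[0.062,0.009,-0.022],-0.246],
    [0.08,[0.094,0.014,-0.033],-0.369],
    [0.08,[0.125,0.018,-0.044],-0.492],
    [0.08,[0.157,0.023,-0.055],-0.615],
    [0.0854,[0.188,0.028,-0.066],-0.738],
    [0.0854,[0.22,0.032,-0.077],-0.861],
    [0.0854,[0.252,0.037,-0.087],-0.984],
  ],
)

```text
clock: 6.32
position: [520.5, -0.7, 249.6]
tool_rot: [0.898, 3.01, -0.0]
wrist_force: [0.7, 0.3, 0.1]
grip_width: 85.4
grasp_force: 0.0
```

```bash
python3 -c "
from h import *
print(rel([557,250,250]))"
```

```text
(array([106.8, 229.7,  -0.4]), np.float64(56.8))
```

apply_moves(
  deltas=[
    [0.0854,[0.013,0.029,0],-0.123],
    [0.0854,[0.027,0.057,0],-0.246],
    [0.0854,[0.04,0.086,0],-0.369],
    [0.0854,[0.053,0.115,0],-0.492],
    [0.0854,[0.067,0.144,0],-0.615],
    [0.0854,[0.08,0.172,0],-0.738],
    [0.0854,[0.093,0.201,0],-0.861],
    [0.0854,[0.107,0.23,0],-0.98],
  ],
)

```text
clock: 6.98
position: [558.6, 250.2, 248.6]
tool_rot: [0.624, -3.078, 0.0]
wrist_force: [0.9, 0.4, -0.2]
grip_width: 85.3
grasp_force: 0.0
```

apply_moves(
  deltas=[
    [0.0854,[0,0,0],0],
    [0.0854,[0,0,0],0],
  ],
)

```text
clock: 7.15
position: [558.5, 250.3, 248.2]
tool_rot: [0.618, -3.079, 0.001]
wrist_force: [-0.3, -0.8, -0.2]
grip_width: 85.5
grasp_force: 0.0
```

```bash
python3 -c "
from h import *
a=cam('top');b=cam('side')
f=lambda i,x,y:cv2.resize(i[y:y+120,x:x+160],(400,300),interpolation=cv2.INTER_CUBIC)
cv2.imwrite('pics/c4.png',np.hstack([f(a,110,145),f(b,200,200)])[:,:,::-1])
print(rel([557,250,123.5]))
P=np.array(readout.get_state()['position']);print(P,proj('side',P))
n=np.radians(23);a=np.array([-np.sin(.611)*np.cos(n),-np.sin(.611)*np.sin(n),np.cos(.611)])
for s in(0,97,146):print(s,proj('side',np.array([608,271.3,43])+s*a))"
```

```text
(array([  0.3,   2.2, 125.2]), np.float64(112.5))
[558.26043788 248.18175145 248.68027469] [268.57742027 215.48155892]
0 [250.70454136 279.78527822]
97 [270.76263986 255.08865503]
146 [281.3719458  242.02589979]
```

View pics/c4.png

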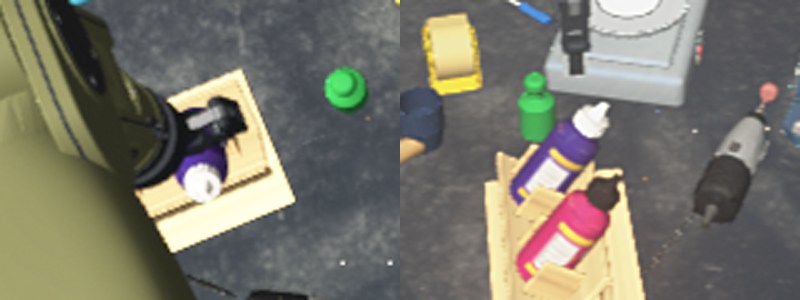

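The side crop shows the purple cap at about px (277,247) with the nozzle tip at (282,242), which matches the predicted axis. The fingers straddle the bottle across the rack. Descending.

apply_moves(
  deltas=[
    [0.0854,[0,0.001,0.03],0],
    [0.0854,[0,0.001,0.06],0],
    [0.0854,[0,0.001,0.09],0],
    [0.0854,[0,0.001,0.11],0],
    [0.0854,[0,0.001,0.12],0],
    [0.0854,[0,0.001,0.125],0],
    [0.0854,[0,0.001,0.125],0],
  ],
  newtons=20,
)

```text
clock: 7.83
position: [558.0, 248.6, 123.8]
tool_rot: [0.613, -3.08, 0.001]
wrist_force: [-0.8, 0.5, 0.7]
grip_width: 85.6
grasp_force: 0.0
```

apply_moves(
  deltas=[
    [0.06,[0,0,0],0],
    [0.06,[0,0,0],0],
    [0.04,[0,0,0],0],
    [0.04,[0,0,0],0],
    [0.04,[0,0,0],0],
    [0.04,[0,0,0],0],
  ],
  newtons=20,
)

```text
clock: 8.33
position: [559.4, 249.9, 126.1]
tool_rot: [-0.614, 3.078, 0.0]
wrist_force: [-0.4, -1.4, 6.8]
grip_width: 51.3
grasp_force: 21.0
```

apply_moves(
  deltas=[
    [0.04,[-0.006,0,-0.0065],0],
    [0.04,[-0.012,0,-0.0125],0],
    [0.04,[-0.019,0,-0.018],0],
    [0.04,[-0.0265,0,-0.0225],0],
    [0.04,[-0.0265,0,-0.0225],0],
  ],
)

```text
clock: 8.75
position: [584.2, 260.7, 147.3]
tool_rot: [-0.615, 3.078, 0.001]
wrist_force: [0.3, 0.3, -2.7]
grip_width: 51.0
grasp_force: 22.2
```

```bash
cat >> h.py <<'E'
def tilt(box):
    b=cam('side');h=cv2.cvtColor(b,cv2.COLOR_RGB2HSV)
    m=mask(b,(115,60,15),(150,255,255),box);c=big(m);r=cv2.minAreaRect(c);print('purple',r,cv2.boundingRect(c))
    return b
E
python3 -c "
from h import *
b=tilt((220,200,330,310))
cv2.imwrite('pics/c5.png',cv2.resize(b[180:330,190:350],(640,600),interpolation=cv2.INTER_CUBIC)[:,:,::-1])
"
```

```text
purple ((243.82179260253906, 261.48876953125), (16.67620086669922, 36.384437561035156), 17.650123596191406) (233, 245, 22, 36)
```

View pics/c5.png

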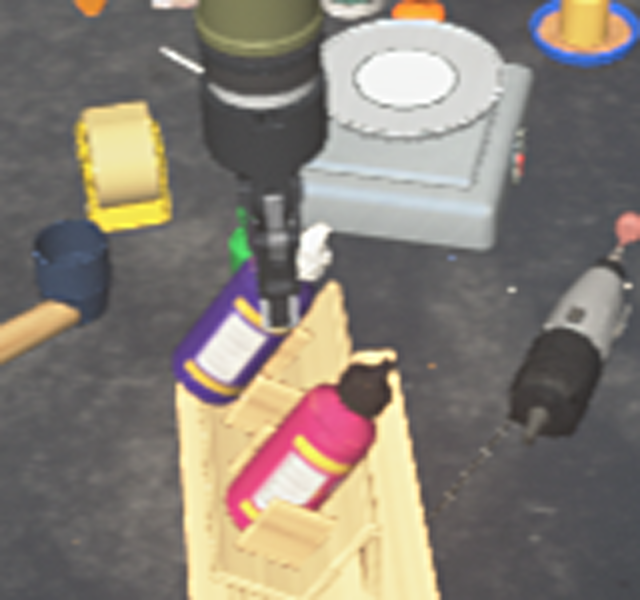

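The bottle came out but kept its 35° lean, parallel to the pink one, with its foot at px of about (240,272). I'll lift it clear and push its foot edge against the fixed left face of the balance housing so it pivots upright in the pads.

apply_moves(
  deltas=[
    [0.04,[0,0,-0.02],0],
    [0.04,[0,0,-0.05],0],
    [0.04,[0,0,-0.08],0],
    [0.04,[0,0,-0.1],0],
    [0.04,[0,0,-0.11],-0.05],
    [0.04,[0,0,-0.11],-0.15],
    [0.04,[0,0,-0.11],-0.27],
    [0.04,[0,0,-0.11],-0.39],
  ],
)

```text
clock: 9.47
position: [581.7, 259.5, 256.2]
tool_rot: [1.209, -2.898, -0.0]
wrist_force: [-0.1, 0.9, -3.5]
grip_width: 51.1
grasp_force: 22.3
```

```bash
python3 -c "
from h import *
c=lambda x,y,z:onz('top',(110+x/2.632,160+y/2.632),z).round(0)
print('housing',c(422,42,62),c(432,214,62),c(612,32,62),c(626,203,62),'green',c(363,56,30),'rack right',c(310,170,8),c(255,34,8),'drill',c(255,270,20),c(400,290,20))
print(rel([535,160,257]))
s=readout.get_state();R=Ro.from_rotvec(s['tool_rot']).as_matrix();print(R.round(2),s['q'][5])"
```

```text
housing [655.  61.  62.] [492.  51.  62.] [ 665. -120.   62.] [ 502. -131.   62.] green [646. 120.  30.] rack right [536. 173.   8.] [672. 229.   8.] drill [438. 224.  20.] [419.  83.  20.]
(array([103.5, -36.8,  -0.6]), np.float64(135.3))
[[-0.7  -0.71 -0.  ]
 [-0.71  0.7  -0.  ]
 [ 0.    0.   -1.  ]] -0.3706820058228264
```

apply_moves(
  deltas=[
    [0.04,[0.012,-0.004,0],0.12],
    [0.04,[0.025,-0.008,0],0.24],
    [0.04,[0.038,-0.012,0],0.36],
    [0.04,[0.05,-0.016,0],0.48],
    [0.04,[0.063,-0.02,0],0.6],
    [0.04,[0.075,-0.025,0],0.72],
    [0.04,[0.087,-0.029,0],0.84],
    [0.04,[0.1,-0.033,0],0.96],
  ],
)

```text
clock: 10.13
position: [533.7, 165.1, 255.8]
tool_rot: [-0.285, -3.126, 0.001]
wrist_force: [0.8, 0.4, -3.1]
grip_width: 51.0
grasp_force: 22.2
```

apply_moves(
  deltas=[
    [0.04,[0,0,0],0.12],
    [0.04,[0,0,0],0.24],
    [0.04,[0,0,0],0.36],
    [0.04,[0,0,0],0.48],
    [0.04,[0,0,0],0.6],
    [0.04,[0,0,0],0.72],
    [0.04,[0,0,0],0.84],
    [0.04,[0,0,0],0.96],
  ],
)

```text
clock: 10.8
position: [533.9, 165.6, 255.8]
tool_rot: [-1.697, -2.642, 0.003]
wrist_force: [-0.2, 0.3, -2.4]
grip_width: 51.4
grasp_force: 22.2
```

apply_moves(
  deltas=[
    [0.04,[0,0,0],0.12],
    [0.04,[0,0,0],0.24],
    [0.04,[0,0,0],0.36],
    [0.04,[0,0,0],0.37],
    [0.04,[0,0,0],0.37],
  ],
)

```text
clock: 11.22
position: [534.3, 165.6, 256.1]
tool_rot: [-2.144, -2.294, 0.002]
wrist_force: [0.1, -0.4, -2.7]
grip_width: 51.3
grasp_force: 22.3
```

```bash
python3 -c "
from h import *
b=cam('side');a=cam('top')
f=lambda i,x,y:cv2.resize(i[y:y+150,x:x+150],(400,400),interpolation=cv2.INTER_CUBIC)
cv2.imwrite('pics/c6.png',np.hstack([f(a,170,130),f(b,210,180)])[:,:,::-1])
print(rel([535,160,108]),readout.get_state()['q'])"
```

```text
(array([-5.700e+00,  1.000e-01,  1.484e+02]), np.float64(3.9)) [ 3.00478291e-01  3.18265742e-01 -3.90563995e-02  1.21441255e+00
  7.86659288e-05  1.80393125e+00]
```

View pics/c6.png

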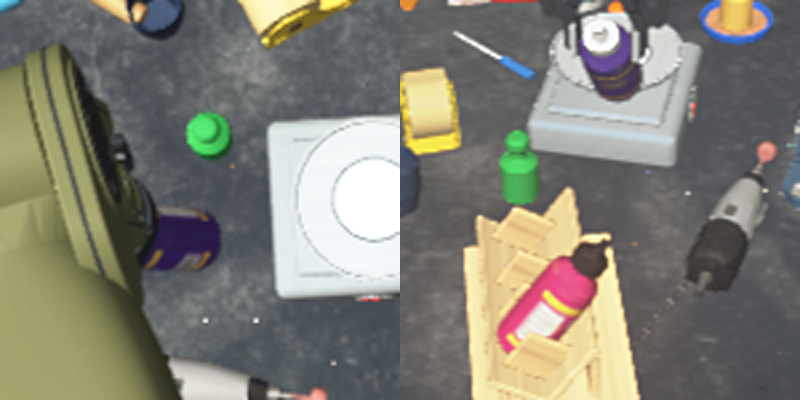

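The top crop shows the bottle still leaning, foot towards the housing, with its leading foot edge at about px (252,219). The green weight and the rack are clear of it. Lowering, then pushing.

apply_moves(
  deltas=[
    [0.04,[0,0,0.035],0],
    [0.04,[0,0,0.07],0],
    [0.04,[0,0,0.105],0],
    [0.04,[0,0,0.13],0],
    [0.04,[0,0,0.148],0],
    [0.04,[-0.008,0,0.148],0],
    [0.04,[-0.018,0,0.148],0],
    [0.04,[-0.025,0,0.148],0],
  ],
)

```text
clock: 11.98
position: [537.8, 139.8, 110.0]
tool_rot: [2.147, 2.292, 0.001]
wrist_force: [1.0, 0.1, -2.0]
grip_width: 51.4
grasp_force: 22.4
```

apply_moves(
  deltas=[
    [0.04,[-0.004,0,0],0],
    [0.04,[-0.008,0,-0.001],0],
    [0.04,[-0.012,0,-0.004],0],
  ],
)

```text
clock: 12.23
position: [538.3, 128.3, 113.9]
tool_rot: [2.148, 2.291, 0.002]
wrist_force: [0.5, -0.2, -2.3]
grip_width: 51.5
grasp_force: 22.4
```

apply_moves(
  deltas=[
    [0.04,[-0.005,0,-0.005],0],
    [0.04,[-0.01,0,-0.01],0],
  ],
)

```text
clock: 12.4
position: [538.4, 119.0, 123.7]
tool_rot: [-2.147, -2.292, -0.002]
wrist_force: [-0.4, 1.9, -4.2]
grip_width: 51.5
grasp_force: 22.1
```

```bash
python3 -c "
from h import *
b=cam('side');a=cam('top')
f=lambda i,x,y:cv2.resize(i[y:y+150,x:x+150],(400,400),interpolation=cv2.INTER_CUBIC)
cv2.imwrite('pics/c7.png',np.hstack([f(a,170,130),f(b,210,140)])[:,:,::-1])
print(readout.get_state())"
```

```text
{'clock': 12.5, 'q': array([ 2.16468597e-01,  3.86402433e-01, -2.98099688e-01,  8.84250605e-01,
        7.05626222e-04,  1.72287588e+00]), 'joint_velocities': array([ 1.06122515e-02,  9.01905182e-03, -9.72720699e-03, -1.80245002e-02,
       -6.84190408e-05,  9.52639167e-03]), 'tau': array([ -1.21786248, -46.20288491,  23.43127012,   0.07516713,
        -0.6493951 ,  -0.07080395]), 'position': array([538.91587151, 118.7330856 , 124.25347798]), 'tool_rot': array([2.14838992, 2.29137711, 0.00327363]), 'wrist_force': array([-0.54728415,  1.46934534, -1.2608205 ]), 'wrist_torque': array([ 0.44604659,  0.02653669, -0.00846298]), 'grasp_force': 22.203256487846375, 'grip_width': 51.168573673547435}
```

View pics/c7.png

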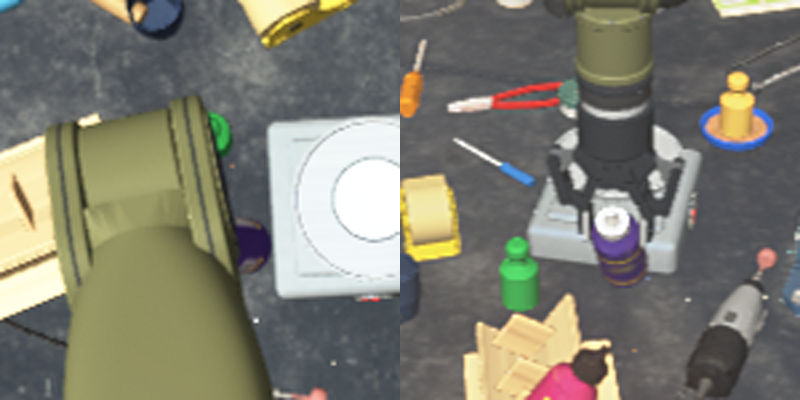

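The foot edge now touches the housing's left edge (top px of about 272,223) and the wrist force shows contact. Continuing the arc.

apply_moves(
  deltas=[
    [0.04,[-0.006,0,-0.004],0],
    [0.04,[-0.012,0,-0.008],0],
    [0.04,[-0.018,0,-0.012],0],
    [0.04,[-0.018,0,-0.012],0],
  ],
)

```text
clock: 12.83
position: [539.8, 99.9, 135.7]
tool_rot: [2.148, 2.291, 0.0]
wrist_force: [-0.6, 1.8, -1.0]
grip_width: 51.5
grasp_force: 22.3
```

```bash
cat >> h.py <<'E'
def shape(box,n='side'):
    b=cam(n);m=mask(b,(115,60,15),(150,255,255),box);c=big(m)
    w=mask(b,(0,0,170),(180,50,255),box)
    print('purple',[np.round(v,1) for v in cv2.minAreaRect(c)],cv2.boundingRect(c),cv2.contourArea(c))
    ys=np.unique(c[:,0,1])
    for y in ys[::4]:
        x=np.where(m[y])[0];print(y,x.min(),x.max(),end=' | ')
E
python3 -c "
from h import *
shape((250,190,330,280));s=readout.get_state();P=np.array(s['position']);print(s['wrist_torque'])
for th in(0,10,20):
  t=np.radians(th);a=np.array([0,np.sin(t),np.cos(t)]);print(th,[proj('side',P+k*a).round(1) for k in(-97,15,40)])"
```

```text
purple [array([291.5, 222. ]), array([17., 14.]), np.float64(0.0)] (283, 215, 18, 15) 143.0
215 298 298 | 219 283 300 | 223 283 299 | 227 285 298 | [0.39934834 0.01216272 0.01990537]
0 [array([292.7, 244. ]), array([292.3, 212.9]), array([292.3, 205.5])]
10 [array([294.2, 239.9]), array([292.1, 213.5]), array([291.6, 207.2])]
20 [array([295.7, 235.2]), array([291.9, 214.2]), array([290.9, 209.2])]
```

apply_moves(
  deltas=[
    [0.04,[-0.006,0,-0.003],0],
    [0.04,[-0.012,0,-0.006],0],
    [0.04,[-0.018,0,-0.008],0],
    [0.04,[-0.018,0,-0.008],0],
  ],
)

```text
clock: 13.22
position: [540.6, 81.8, 143.0]
tool_rot: [2.149, 2.291, -0.001]
wrist_force: [-0.4, 2.5, -3.7]
grip_width: 51.2
grasp_force: 22.5
```

apply_moves(
  deltas=[
    [0.04,[0.006,0,0],0],
    [0.04,[0.02,0,-0.02],0],
    [0.04,[0.02,0,-0.05],-0.12],
    [0.04,[0.02,0,-0.075],-0.24],
    [0.04,[0.02,0,-0.09],-0.36],
    [0.04,[0.02,0,-0.1],-0.48],
    [0.04,[0.02,0,-0.1],-0.6],
    [0.04,[0.02,0,-0.1],-0.72],
  ],
)

```text
clock: 13.88
position: [539.7, 102.7, 243.7]
tool_rot: [1.193, 2.904, -0.001]
wrist_force: [0.8, -0.1, -3.4]
grip_width: 51.1
grasp_force: 22.7
```

apply_moves(
  deltas=[
    [0.04,[0,0,0],-0.12],
    [0.04,[0,0,0],-0.24],
    [0.04,[0,0,0],-0.36],
    [0.04,[0,0,0],-0.48],
    [0.04,[0,0,0],-0.6],
    [0.04,[0,0,0],-0.7],
    [0.04,[0,0,0],-0.8],
    [0.04,[0,0,0],-0.8],
  ],
)

```text
clock: 14.55
position: [539.0, 102.6, 242.5]
tool_rot: [0.025, -3.141, 0.003]
wrist_force: [0.5, -0.4, -3.0]
grip_width: 51.2
grasp_force: 22.6
```

```bash
python3 -c "
from h import *
s=readout.get_state();P=np.array(s['position']);print(s['wrist_torque'],s['q'][5],rel([581,-37,230]))
p=proj('side',P);print(p);shape((int(p[0])-40,int(p[1])-30,int(p[0])+40,int(p[1])+60))
R=Ro.from_rotvec(s['tool_rot']).as_matrix()
for th in(-10,0,10,20):
  t=np.radians(th);a=R[:,0]*np.sin(t)-R[:,2]*np.cos(t);print(th,[proj('side',P+k*a).round(1) for k in(-97,15,40)])"
```

```text
[-0.01191714  0.00076151  0.00331934] 0.1732599672509952 (array([ -39.8, -140.3,   12.7]), np.float64(90.9))
[292.04392287 185.53138182]
purple [array([297.1, 206.5]), array([ 9.1, 15.7]), np.float64(4.4)] (292, 199, 11, 16) 105.0
199 301 302 | 203 294 301 | 207 293 301 | 211 293 300 | -10 [array([298.4, 215.3]), array([291. , 180.7]), array([289.3, 172.6])]
0 [array([292.4, 214.8]), array([292. , 180.8]), array([291.9, 172.7])]
10 [array([286.4, 213.5]), array([293., 181.]), array([294.5, 173.3])]
20 [array([280.6, 211.4]), array([293.9, 181.3]), array([297. , 174.2])]
```

```bash
python3 -c "
from h import *
b=cam('side')
cv2.imwrite('pics/c8.png',cv2.resize(b[160:235,250:335],(680,600),interpolation=cv2.INTER_CUBIC)[:,:,::-1])"
```

```text
(no output)
```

View pics/c8.png

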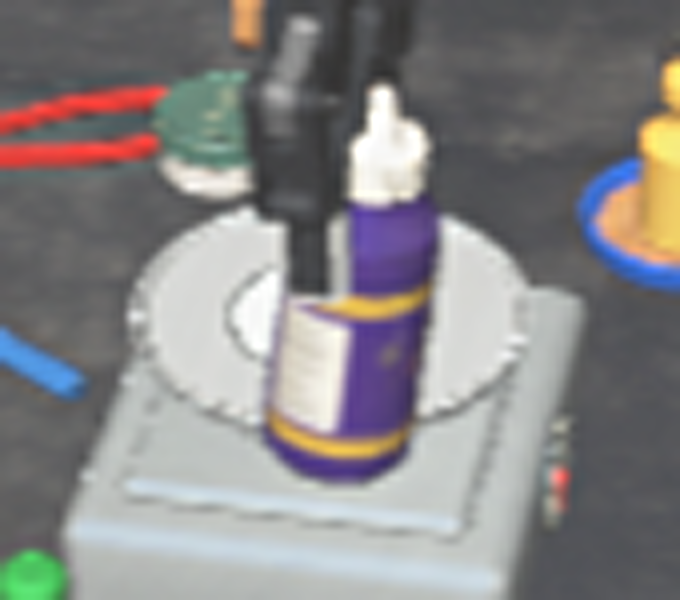

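The crop shows the bottle nearly upright above the balance: foot centre at about px (292,216), nozzle at (298,171). About 8° of lean towards the robot is left, with the foot directly under the TCP. I'll press the foot lightly on the free bench below to square it up.

apply_moves(
  deltas=[
    [0.04,[0,0.008,0.03],0],
    [0.04,[0,0.01,0.06],0],
    [0.04,[0,0.01,0.09],0],
    [0.04,[0,0.01,0.115],0],
    [0.04,[0,0.01,0.128],0],
    [0.04,[0,0.01,0.133],0],
    [0.04,[0,0.01,0.136],0],
    [0.04,[0,0.01,0.136],0],
  ],
)

```text
clock: 15.32
position: [539.5, 112.9, 106.9]
tool_rot: [-0.021, 3.141, -0.0]
wrist_force: [-0.8, 0.5, -3.5]
grip_width: 51.5
grasp_force: 22.6
```

apply_moves(
  deltas=[
    [0.04,[0,0,0.001],0],
    [0.04,[0,0,0.002],0],
    [0.04,[0,0,0.002],0],
  ],
)

```text
clock: 15.57
position: [539.9, 113.1, 105.8]
tool_rot: [-0.022, 3.14, 0.001]
wrist_force: [0.1, 0.9, -3.5]
grip_width: 51.3
grasp_force: 22.6
```

apply_moves(
  deltas=[
    [0.04,[0,0,0.001],0],
    [0.04,[0,0,0.002],0],
    [0.04,[0,0,0.002],0],
  ],
)

```text
clock: 15.82
position: [539.2, 112.9, 102.9]
tool_rot: [-0.022, 3.141, -0.0]
wrist_force: [0.2, -0.2, -3.0]
grip_width: 51.2
grasp_force: 22.6
```

apply_moves(
  deltas=[
    [0.04,[0,0,0.001],0],
    [0.04,[0,0,0.002],0],
    [0.04,[0,0,0.002],0],
  ],
)

```text
clock: 16.07
position: [539.0, 112.9, 100.5]
tool_rot: [0.022, -3.141, 0.0]
wrist_force: [-0.3, -0.4, -2.9]
grip_width: 51.2
grasp_force: 22.6
```

apply_moves(
  deltas=[
    [0.04,[0,0,0.001],0],
    [0.04,[0,0,0.002],0],
    [0.04,[0,0,0.002],0],
  ],
)

```text
clock: 16.32
position: [539.9, 112.9, 99.9]
tool_rot: [-0.022, 3.14, 0.0]
wrist_force: [-1.3, -1.0, 4.3]
grip_width: 51.6
grasp_force: 23.4
```

apply_moves(
  deltas=[
    [0.04,[0,0,0.001],0],
    [0.04,[0,0,0.002],0],
    [0.04,[0,0,0.002],0],
  ],
)

```text
clock: 16.57
position: [541.5, 113.0, 99.3]
tool_rot: [-0.022, 3.136, 0.0]
wrist_force: [-0.2, -1.1, 10.4]
grip_width: 51.3
grasp_force: 24.1
```

apply_moves(
  deltas=[
    [0.04,[0,0,0.001],0],
    [0.04,[0,0,0.002],0],
    [0.04,[0,0,0.002],0],
  ],
)

```text
clock: 16.82
position: [543.4, 113.2, 98.7]
tool_rot: [-0.022, 3.132, 0.001]
wrist_force: [0.3, -1.6, 15.6]
grip_width: 51.3
grasp_force: 24.8
```

apply_moves(
  deltas=[
    [0.04,[0,0,0.001],0],
    [0.04,[0,0,0.002],0],
    [0.04,[0,0,0.002],0],
  ],
)

```text
clock: 17.07
position: [545.3, 113.4, 97.9]
tool_rot: [-0.022, 3.128, 0.001]
wrist_force: [3.3, -1.8, 18.5]
grip_width: 51.5
grasp_force: 25.5
```

```bash
python3 -c "
from h import *
s=readout.get_state();P=np.array(s['position']);print(P,s['wrist_torque'],s['wrist_force'])
b=cam('side','s9');p=proj('side',P);print(p)
def cen(m): M=cv2.moments(m);return np.round([M['m10']/M['m00'],M['m01']/M['m00'],M['m00']/255],1)
h=mask(b,(120,90,20),(140,255,255),(int(p[0])-25,int(p[1])-25,int(p[0])+30,int(p[1])+45))
for y in range(int(p[1])-15,int(p[1])+45,3):
  x=np.where(h[y])[0]
  print(y,(x.min(),x.max()) if len(x) else '',end=' ')
w=mask(b,(0,0,175),(180,60,255),(int(p[0])-15,int(p[1])-22,int(p[0])+25,int(p[1])+2));c=big(w);print(cen(c),cv2.boundingRect(c))
for th in(-10,0,10):
  R=Ro.from_rotvec(s['tool_rot']).as_matrix();t=np.radians(th);a=R[:,0]*np.sin(t)-R[:,2]*np.cos(t);print(th,[proj('side',P+k*a).round(1) for k in(-99,-80,15,40)])
"
```

```text
[545.33348568 113.3555981   97.89093931] [-0.51867219 -0.11168564 -0.0241376 ] [ 3.31368601 -1.83538936 18.50771291]
[289.34417765 230.42088918]
215  218  221  224  227  230 (np.int64(297), np.int64(300)) 233 (np.int64(291), np.int64(300)) 236 (np.int64(292), np.int64(300)) 239 (np.int64(291), np.int64(298)) 242 (np.int64(300), np.int64(300)) 245 (np.int64(292), np.int64(299)) 248 (np.int64(292), np.int64(298)) 251 (np.int64(292), np.int64(299)) 254 (np.int64(292), np.int64(298)) 257  260 (np.int64(285), np.int64(297)) 263  266  269  272  [303.2 221.3   1.3] (291, 208, 23, 24)
-10 [array([295.1, 257.6]), array([294. , 252.5]), array([288.4, 226.1]), array([286.9, 218.9])]
0 [array([289.3, 257. ]), array([289.3, 252. ]), array([289.3, 226.2]), array([289.4, 219.1])]
10 [array([283.6, 255.6]), array([284.6, 250.9]), array([290.3, 226.4]), array([291.8, 219.6])]
```

apply_moves(
  deltas=[
    [0.04,[0,0,-0.002],0],
    [0.04,[0,0,-0.004],0],
    [0.056,[0,0,-0.005],0],
    [0.065,[0,0,-0.005],0],
    [0.08,[0,0,-0.005],0],
    [0.08,[0,0,-0.005],0],
    [0.08,[0,0,-0.005],0],
    [0.08,[0,0,-0.005],0],
  ],
)

```text
clock: 17.78
position: [538.9, 112.9, 97.5]
tool_rot: [0.022, -3.141, 0.0]
wrist_force: [0.5, 0.4, -0.0]
grip_width: 80.6
grasp_force: 0.0
```

```bash
cat > m.py <<'E'
from h import *
s=readout.get_state();P=np.array(s['position']);print(P,s['grip_width'])
b=cam('side');p=proj('side',P);print(p)
h=mask(b,(120,90,20),(140,255,255),(int(p[0])-25,int(p[1])-25,int(p[0])+35,int(p[1])+45))
for y in range(int(p[1])-15,int(p[1])+45,3):
  x=np.where(h[y])[0]
  print(y,(int(x.min()),int(x.max())) if len(x) else '',end=' ')
for k in(-99,0,12): print(k,proj('side',P+[26,0,k]).round(1),proj('side',P+[-26,0,k]).round(1))
E
python3 m.py
```

```text
[538.93331052 112.92670385  97.51435135] 80.57479288704323
[291.61746769 230.79630998]
215  218  221  224  227  230 (297, 300) 233 (292, 301) 236 (292, 301) 239 (292, 298) 242 (300, 301) 245 (293, 300) 248 (293, 299) 251 (293, 301) 254 (293, 300) 257  260 (287, 299) 263  266  269  272  -99 [283.3 255.9] [300.7 258.9]
0 [282.6 229.3] [300.7 232.3]
12 [282.5 225.9] [300.7 228.9]
```

The bottle now stands squarely on the bench, its right edge straight at px column of about 300.5, and it is centred on the TCP. I'll regrip it and measure the empty pan.

apply_moves(
  deltas=[
    [0.06,[0,0,0],0],
    [0.04,[0,0,0],0],
    [0.04,[0,0,0],0],
    [0.04,[0,0,0],0],
    [0.04,[0,0,0],0],
    [0.04,[0,0,0],0],
  ],
  newtons=35,
)

```text
clock: 18.33
position: [539.1, 113.0, 97.9]
tool_rot: [-0.022, 3.141, 0.0]
wrist_force: [-0.9, 0.7, 2.1]
grip_width: 51.2
grasp_force: 36.7
```

```bash
python3 - <<'E'
from h import *
a=cam('top','t10');b=cv2.imread('pics/s3.png')[:,:,::-1].copy()
E=[]
for n,im,box in(('top',a,(272,165,348,245)),('side',b,(262,180,322,225))):
    m=mask(im,(0,0,225),(180,60,255),box);m=cv2.morphologyEx(m,cv2.MORPH_OPEN,np.ones((3,3)))
    cs,_=cv2.findContours(m,cv2.RETR_EXTERNAL,cv2.CHAIN_APPROX_NONE)
    for c in cs:
        if cv2.contourArea(c)>150: e=cv2.fitEllipse(c);print(n,np.round(e[0],1),np.round(e[1],1),cv2.contourArea(c),onz(n,e[0],93).round(1))
print(rel([581,-37,230]))
E
python3 m.py
```

```text
top [307.1 205.8] [67.9 81.2] 3866.0 [577.  -29.3  93. ]
side [291.  199.1] [12.6 23. ] 226.5 [581.5 -37.   93. ]
(array([ -39.8, -150.5, -132.1]), np.float64(90.8))
[539.08772588 112.96924065  97.93454894] 51.5347532385548
[291.5580344  230.67938924]
215  218  221  224  227  230 (297, 300) 233 (293, 300) 236 (293, 300) 239 (294, 298) 242 (300, 301) 245 (293, 300) 248 (293, 299) 251 (293, 301) 254 (293, 299) 257  260 (286, 299) 263  266  269  272  -99 [283.2 255.8] [300.7 258.8]
0 [282.5 229.2] [300.7 232.2]
12 [282.4 225.8] [300.7 228.8]
```

apply_moves(
  deltas=[
    [0.04,[0,0,-0.02],0],
    [0.04,[0,0,-0.05],0],
    [0.04,[0,0,-0.08],0],
    [0.04,[0,0,-0.11],0],
    [0.04,[0,0,-0.13],0],
    [0.04,[-0.008,-0.03,-0.132],0],
    [0.04,[-0.016,-0.06,-0.132],0],
    [0.04,[-0.024,-0.09,-0.132],0],
  ],
)

```text
clock: 19.1
position: [564.6, 22.6, 229.8]
tool_rot: [-0.025, 3.141, -0.001]
wrist_force: [0.4, -0.2, -3.7]
grip_width: 51.0
grasp_force: 38.0
```

apply_moves(
  deltas=[
    [0.04,[-0.008,-0.03,0],0],
    [0.04,[-0.012,-0.048,0],0],
    [0.04,[-0.016,-0.0605,0],0],
    [0.04,[-0.016,-0.0605,0],0],
    [0.04,[-0.016,-0.0605,0],0],
  ],
)

```text
clock: 19.52
position: [581.0, -37.2, 229.0]
tool_rot: [0.021, -3.14, -0.001]
wrist_force: [-0.3, 1.2, -2.7]
grip_width: 51.2
grasp_force: 38.0
```

```bash
python3 -c "
from h import *
print(rel([581,-37,192]))"; python3 m.py
```

```text
(array([-0.1,  0.1, 37. ]), np.float64(90.8))
[580.98955346 -37.15583444 229.00786513] 51.16517074603773
[290.64892583 160.47354404]
145  148  151  154  157  160 (292, 299) 163 (293, 300) 166 (293, 299) 169 (293, 295) 172 (298, 299) 175 (292, 299) 178 (292, 298) 181 (292, 299) 184 (292, 299) 187  190 (286, 298) 193  196  199  202  -99 [282.6 187.7] [299.5 190.2]
0 [281.9 159.3] [299.5 161.7]
12 [281.8 155.7] [299.5 158. ]
```

Still upright and centred. Lowering gently until the pan carries the weight.

apply_moves(
  deltas=[
    [0.04,[0,0,0.015],0],
    [0.04,[0,0,0.028],0],
    [0.04,[0,0,0.034],0],
    [0.04,[0,0,0.037],0],
    [0.04,[0,0,0.039],0],
    [0.04,[0,0,0.041],0],
    [0.04,[0,0,0.043],0],
    [0.04,[0,0,0.043],0],
  ],
)

```text
clock: 20.23
position: [581.4, -36.6, 187.1]
tool_rot: [-0.023, 3.141, 0.001]
wrist_force: [-0.5, 1.1, -2.0]
grip_width: 51.3
grasp_force: 38.2
```

apply_moves(
  deltas=[
    [0.04,[0,0,0.001],0],
    [0.04,[0,0,0.002],0],
    [0.04,[0,0,0.002],0],
    [0.04,[0,0,0.002],0],
  ],
)

```text
clock: 20.57
position: [581.6, -36.8, 185.1]
tool_rot: [-0.022, 3.141, 0.001]
wrist_force: [-0.6, 1.6, 0.1]
grip_width: 51.2
grasp_force: 38.3
```

apply_moves(
  deltas=[
    [0.04,[0,0,0.001],0],
    [0.04,[0,0,0.0015],0],
    [0.04,[0,0,0.0015],0],
    [0.04,[0,0,0.0015],0],
    [0.04,[0,0,0.0015],0],
  ],
  newtons=20,
)

```text
clock: 20.98
position: [581.5, -36.9, 183.4]
tool_rot: [-0.022, 3.141, 0.0]
wrist_force: [0.4, 2.2, -0.0]
grip_width: 51.3
grasp_force: 38.3
```

apply_moves(
  deltas=[
    [0.055,[0,0,0],0],
    [0.06,[0,0,0],0],
    [0.07,[0,0,0],0],
    [0.08,[0,0,0],0],
    [0.0854,[0,0,0],0],
    [0.0854,[0,0,0],0],
  ],
)

```text
clock: 21.48
position: [581.3, -37.1, 183.4]
tool_rot: [-0.022, 3.141, -0.0]
wrist_force: [-0.0, 0.6, -0.4]
grip_width: 85.1
grasp_force: 0.0
```

```bash
python3 m.py
```

```text
[581.34047734 -37.14337041 183.35626142] 85.1128376352187
[290.70803095 173.86333174]
158  161  164  167  170  173 (295, 298) 176 (291, 299) 179 (291, 299) 182 (291, 296) 185 (299, 299) 188 (292, 298) 191 (292, 298) 194 (292, 299) 197 (292, 299) 200  203 (286, 297) 206  209  212  215  -99 [282.8 200.1] [299.4 202.6]
0 [282.1 172.7] [299.4 175.1]
12 [282.  169.2] [299.4 171.6]
```

Standing and centred. Retreating straight up past the cap, then away.

apply_moves(
  deltas=[
    [0.0854,[0,0,-0.01],0],
    [0.0854,[0,0,-0.03],0],
    [0.0854,[0,0,-0.055],0],
    [0.0854,[0,0,-0.085],0],
    [0.0854,[0,0,-0.115],0],
    [0.0854,[0,0,-0.14],0],
    [0.0854,[0.02,0,-0.145],0],
    [0.0854,[0.05,0,-0.145],0],
  ],
)

```text
clock: 22.2
position: [534.4, -37.8, 331.2]
tool_rot: [-0.023, 3.134, -0.001]
wrist_force: [0.5, -0.5, 0.5]
grip_width: 85.8
grasp_force: 0.0
```

apply_moves(
  deltas=[
    [0.0854,[0.03,0,0],0],
    [0.0854,[0.07,0,0],0],
    [0.0854,[0.1,0,0],0],
    [0.0854,[0.12,0,0],0],
    [0.0854,[0.12,0,0],0],
    [0.0854,[0.12,0,0],0],
    [0.0854,[0.12,0,0],0],
    [0.0854,[0.12,0,0],0],
  ],
)

```text
clock: 22.87
position: [412.5, -39.4, 328.6]
tool_rot: [-0.023, 3.14, -0.0]
wrist_force: [0.4, -0.5, -1.0]
grip_width: 85.3
grasp_force: 0.0
```

```bash
python3 - <<'E'
from h import *
b=cam('side','s11');h=mask(b,(120,90,20),(140,255,255),(265,140,330,220))
for y in range(155,212,4):
  x=np.where(h[y])[0];print(y,(int(x.min()),int(x.max())) if len(x) else '',end=' ')
w=big(mask(b,(0,0,185),(180,50,255),(280,140,302,170)));print('cap',cv2.boundingRect(w))
for z in(86,184,220): print(z,[proj('side',np.array([581+d,-37,z])).round(1).tolist() for d in(26,0,-26)])
w=big(mask(b,(15,140,120),(32,255,255),(315,140,360,200)));print('weight',cv2.boundingRect(w))
a=cv2.imread('pics/side0.png')[:,:,::-1]
for im in(a,b):
  m=big(mask(im.copy(),(160,120,80),(176,255,255),(235,260,300,325)));print('pink',cv2.boundingRect(m))
E
```

```text
155  159  163  167  171  175 (284, 299) 179 (284, 299) 183 (290, 293) 187 (291, 299) 191 (292, 298) 195 (292, 299) 199 (292, 297) 203 (286, 297) 207  211  cap (286, 160, 12, 10)
86 [[282.9, 199.7], [291.2, 201.0], [299.5, 202.2]]
184 [[282.2, 172.5], [290.8, 173.7], [299.5, 174.9]]
220 [[281.9, 162.0], [290.7, 163.2], [299.5, 164.4]]
weight (330, 167, 13, 25)
pink (247, 276, 36, 36)
pink (247, 276, 36, 36)
```

The bottle stands upright and centred, with its edges at columns 284–299. The weight and the pink bottle haven't moved, and the robot touches nothing. Handing in.

```bash
python3 -c "
from cell import r
print(r.finish_job())"
```

```text
the job is handed in; nothing more can be done
None
```

I handed the job in at about 23 s; the cell gave no verdict, but by my last camera check the brass weight stands in its dish, the purple bottle stands upright in the middle of the pan, and the pink bottle has not moved.

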